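# Load coir discs into a dispenser tube up to the band

### The job

Load the clear tube on the potting bench: put the two coir discs that are both small and thick into it, lying flat one on top of the other, so that the top of the stack comes up to the steel band round the tube. The thin disc and the wide disc are not wanted.

Things in the scene. Friction and masses are not known exactly. Their poses are not given: they have to be found in the camera images.
- tube_mouth (a point): Clear upright tube on a fixed round steel flange (110 mm wide, 12 mm high). Inside 70 mm wide, wall 4 mm. Point: centre of the open mouth at the rim, 64 mm above the work surface, 52 mm above the inner floor; z up. A steel band 82 mm wide circles the outside 6 to 18 mm below the rim; two thick discs reach its middle. Fingers do not fit inside: release just above the rim and the disc drops in.
- disc_a_center (a point): Small thick disc of pressed brown coir, 50 mm across, 20 mm thick, 25 to 50 g, rigid, lying flat on the work surface. Point: its centre, half-way up; z is its axis. A thin disc (50 mm across, 8 mm thick) and a wide one (84 mm across, 20 mm thick) of the same coir lie about, not listed.
- disc_b_center (a point): The second small thick disc, the same as the first: of pressed brown coir, 50 mm across, 20 mm thick, 25 to 50 g, rigid, lying flat on the work surface. Point: its centre, half-way up; z is its axis. A thin disc (50 mm across, 8 mm thick) and a wide one (84 mm across, 20 mm thick) of the same coir lie about, not listed.
Things that resemble listed ones, but are neither listed nor needed, are in the scene too. Leave any blue look-alike of the part that bears disc_b_center alone.

How it is judged:
By the outcome, as a careful person would: the job done as asked, in the order asked, and still so for the second after the job is handed in, with the robot touching nothing.
It also fails if it takes over 64 s, if anything falls off the work surface, if the arm or the gripper's body presses on something with over 40 N, if the wrist force passes 120 N, or if a joint passes its speed limit or range.

### The arm

A 7-joint arm with a two-finger parallel gripper is mounted at the origin on the work surface. World frame = base frame: x ahead of the robot, y to its left, z up, the work surface at z = 0. Lengths are in m, angles in rad, forces in N, time in s.
With the tool pointing down it reaches from about 0.425 to 0.875 m from the base axis. Payload 8.4 kg.
Tool frame: the origin (TCP) lies on the centre line of the jaws, within the pads' length; the fingertips stand 25 mm ahead of it and the grasp point (between the pads) lies 6 mm ahead of it (env.finger_overhang is the distance from the TCP to the fingertips, in m); z points along the fingers, y is the line along which they close (so a half turn about z gives the same grasp; the last joint's range is limited). The gripper opens to 85 mm and grips with 20 to 120 N. Pads are 22 mm wide; open, the fingers measure 114 mm over their backs; the gripper's body (76 mm by 85 mm) begins 54 mm behind the grasp point. The pads swing forward as they close: fully open they stand 13 mm farther back than shut.
Start: joints at [-1.311, 0.333, 0.04, 1.465, -0.013, 1.343, -0.059], TCP at [0.228, 0.609, 0.256] pointing down, gripper open.
Joint ranges: [-2.58, 2.58], [-0.38, 2.09], [-1.3, 1.39], [0.25, 2.4], [-1.5, 4.64], [0.08, 2.09], [-2.65, 2.65]. Speed limits (rad/s): [2.22, 2.22, 2.79, 2.79, 3.14, 3.14, 3.14].

### API

Orientations are given as a rotation vector (axis times angle).
In Python, from workcell import env, vision gives the robot as it stands. Calls block until the motion is done:
- env.movep(position, orientation): joint-space move of the TCP to a pose.
- env.move_linear(position, attitude=None, velocity=0.15, threshold=None): straight line of the TCP; attitude=None keeps the orientation; velocity is the mean speed in m/s. With threshold (N) it stops when the force on the tool has changed by that much, and returns True; else False.
- env.move_j(angles): joint-space move.
- env.gripper_to(opening, squeeze=None): finger opening in m; squeeze is the grip in N (None keeps the last); returns when the fingers have stopped.
- env.wait(seconds).
- env.solve_ik(position, orientation): joint angles nearest the present ones, or None.
- vision.camera(name): name is "scene" or "top" or "wrist"; returns a dict with "img" (420x560x3 uint8, red, green, blue), "intrinsics" (3x3 intrinsics, pixels), "k1" (the pictures are not rectified: a ray, as slopes to the right and down, at radius r is drawn at 1 + k1 r^2 times it, then the intrinsics apply), "R" (3x3) and "t" (3): a world point X has camera coordinates R X + t. Camera axes: x right, y down, z forward; pixel columns grow to the right and rows downward; lengths in m; the calibration is good to about 2 mm. A picture is of the moment at which its call begins. There is no depth.
A pose or a line that the arm cannot do raises env.PlanningError and nothing moves.
- env.hand_in(): hands the job in; it is judged then, once.
Readings, each from a call of its own:
- env.current_time(): time.
- env.current_q(): joint angles.
- env.current_qd(): joint speeds.
- env.current_effort(): joint torques, N m.
- env.current_tcp_pos(): TCP position.
- env.current_ee_rot(): TCP orientation.
- env.current_ft_force(): force on the tool from outside, world axes, zero at the start.
- env.current_ft_torque(): the same for the moment, N m.
- env.current_opening(): finger opening in m.
- env.current_grasp_force(): force on a finger pad.
Only numpy, scipy, OpenCV 4.12 (cv2) and the standard library are available. Lean on these libraries where they do the work, as an engineer would, in place of code of your own. Each camera call takes 0.05 s, during which the arm holds its last target. There are 200 camera calls.

## Working session

There is one attempt and no reset: what is moved stays moved. The work goes in short steps, each a Python script; the robot and the scene stay as the last script left them, time stands still between calls to the robot, and variables do not carry over. Pictures are saved under pics/ and viewed, at most 10 in all, crops included, and the job is handed in when it is done.

```bash
mkdir -p pics
cat > h.py <<'E'
import numpy as np, cv2
from workcell import env, vision
def snap(n,f):
    c=vision.camera(n); cv2.imwrite(f,c["img"][:,:,::-1]); np.savez(f+".npz",**{k:np.array(c[k]) for k in("intrinsics","k1","R","t")}); return c
def ray(c,u,v):
    K=np.array(c["intrinsics"]);k=float(c["k1"])
    d=np.linalg.inv(K)@[u,v,1.]; p=d[:2].copy()
    for _ in range(20): p=d[:2]/(1+k*(p@p))
    R=np.array(c["R"]);return -R.T@np.array(c["t"]),R.T@np.array([p[0],p[1],1.])
def px(c,u,v,z):
    o,d=ray(c,u,v); return o+d*(z-o[2])/d[2]
def proj(c,X):
    p=np.array(c["R"])@X+np.array(c["t"]);p=p[:2]/p[2];p=p*(1+float(c["k1"])*(p@p));K=np.array(c["intrinsics"]);return (K@[*p,1])[:2]
E
python3 - <<'E'
from h import *
snap("top","pics/top.png");snap("scene","pics/scene.png")
print(env.current_time(),env.current_ee_rot(),env.finger_overhang)
E
```

```text
0.1 [-5.60642510e-01 -3.09100560e+00  2.31572456e-03] 0.025
```

View pics/top.png

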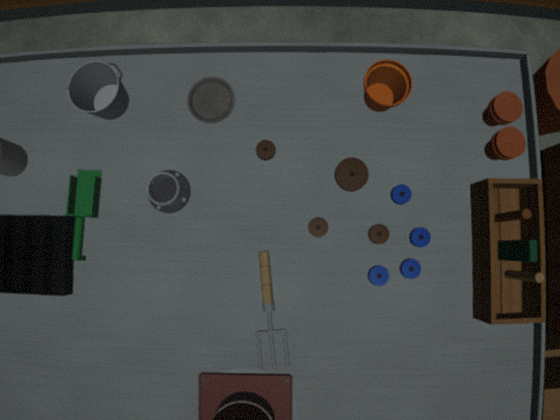

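View pics/scene.png

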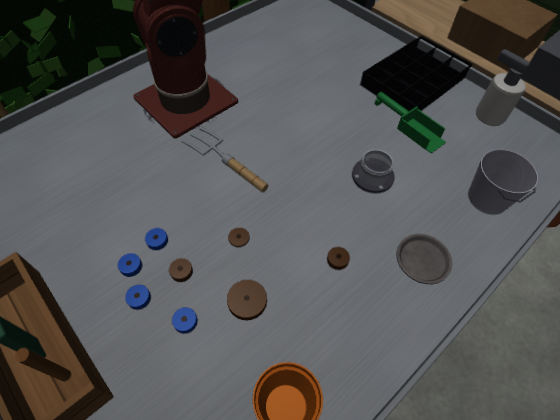

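Candidates for the small brown discs, given as top/scene pixels: (265,150)/(339,258), (318,227)/(239,237) and (378,234)/(180,270). The wide disc is at (351,174). The tube is at (165,190)/(377,165). Next I'll enlarge the crops to find the thin one.

Run:
```python
import cv2,numpy as np
s=cv2.imread("pics/scene.png");t=cv2.imread("pics/top.png")
g=lambda im,u,v,r=25:cv2.convertScaleAbs(cv2.resize(im[v-r:v+r,u-r:u+r],(260,260),interpolation=cv2.INTER_CUBIC),alpha=1.7)
a=np.hstack([g(s,339,258),g(s,239,237),g(s,180,270)]);b=np.hstack([g(t,265,150),g(t,318,227),g(t,378,234)])
cv2.imwrite("pics/c1.png",np.vstack([a,b]))
c=np.hstack([g(s,375,170,30),g(t,168,190,30)]);cv2.imwrite("pics/c2.png",c)
```

```text
(no output)
```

View pics/c1.png

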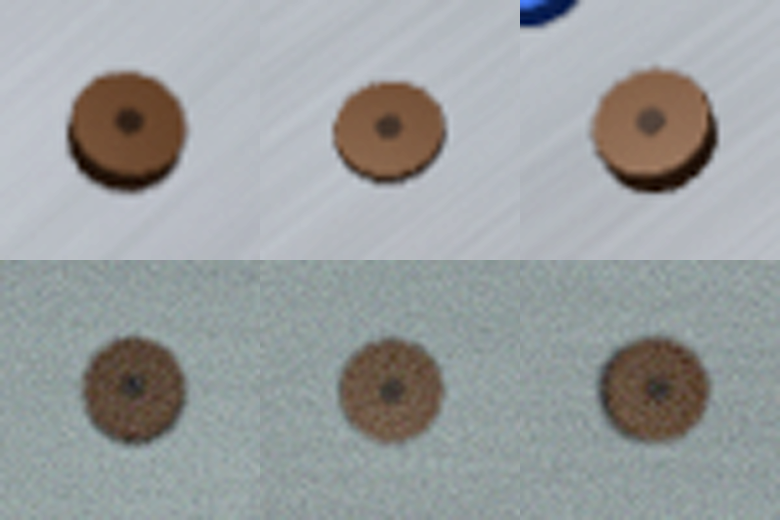

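View pics/c2.png

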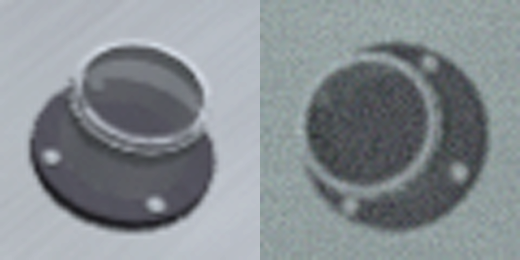

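The crops show that the middle disc, (318,227)/(239,237), has only a thin sidewall, so it is the unwanted one. The two thick discs are (265,150)/(339,258) and (378,234)/(180,270). The tube rim centre is at about (164,188.5) in top and (378,161) in scene.

Run:
```python
from h import *
T=np.load("pics/top.png.npz");S=np.load("pics/scene.png.npz")
for n,t,s,z in [("A",(265.1,148.5),(338.1,255.8),.02),("B",(378.8,233.3),(179.7,267.8),.02),("thin",(317.9,226.5),(238.6,236),.008),("rim",(163.7,188),(377.5,160.8),.064)]:
    (o1,d1),(o2,d2)=ray(T,*t),ray(S,*s)
    l=np.linalg.lstsq(np.c_[d1,-d2],o2-o1,rcond=None)[0];p,q=o1+d1*l[0],o2+d2*l[1]
    print(n,px(T,*t,z).round(4),px(S,*s,z).round(4),"tri",((p+q)/2).round(4),"gap",np.linalg.norm(p-q).round(4))
print("flange",px(T,168.9,191.4,.012).round(4))
p=px(T,265,148.5,.02);print([proj(T,p+[0,a,0]) -proj(T,p) for a in(.025,)])
```

```text
A [ 0.6723 -0.0446  0.02  ] [ 0.669  -0.0461  0.02  ] tri [ 0.6706 -0.046   0.0225] gap 0.0033
B [ 0.4622 -0.3249  0.02  ] [ 0.4606 -0.3274  0.02  ] tri [ 0.4614 -0.3262  0.0199] gap 0.0029
thin [ 0.479  -0.1763  0.008 ] [ 0.4774 -0.1772  0.008 ] tri [ 0.4784 -0.1769  0.0091] gap 0.0017
rim [0.5663 0.1959 0.064 ] [0.5649 0.1973 0.064 ] tri [0.566  0.1951 0.0667] gap 0.0
flange [0.5649 0.1974 0.012 ]
[array([-1.00034414e+01,  1.29565715e-03])]
```

Both cameras agree to about 3 mm, and the triangulated heights fit: 20 mm, 8 mm for the thin disc and 64 mm for the rim. I'll hover over A and check with the wrist camera.

```bash
cat >> h.py <<'E'
from scipy.spatial.transform import Rotation as Ro
A=np.array([.6706,-.0453]);B=np.array([.4614,-.3262]);TU=np.array([.5655,.1966])
def down(cx,cy):  # closing axis direction
    y=np.array([cx,cy,0.])/np.hypot(cx,cy); z=np.array([0,0,-1.]);x=np.cross(y,z)
    c=[Ro.from_matrix(np.c_[s*x,s*y,z]).as_rotvec() for s in(1,-1)]
    R0=Ro.from_rotvec(env.current_ee_rot())
    return min(c,key=lambda r:(R0.inv()*Ro.from_rotvec(r)).magnitude())
E
python3 - <<'E'
from h import *
env.gripper_to(.085)
env.movep([*A,.16],down(.2,1)); c=snap("wrist","pics/w1.png")
print(env.current_time(),env.current_tcp_pos(),env.current_q().round(2),env.finger_overhang,proj(c,np.array([*A,.02])))
for n,(P,d) in dict(B=(B,(.5,-.87)),T=(TU,(0,1))).items(): print(n,env.solve_ik([*P,.1],down(*d)))
E
```

```text
3.1667 [ 0.67073149 -0.04412371  0.15997935] [-0.52  0.52  0.73  1.55 -0.36  1.21  1.64] 0.025 [271.44749518 204.89589796]
B [ 0.50245069  0.29755042  0.03984792  1.85211425 -0.01395063  0.99219506
  2.64059324]
T [-0.94757373  0.42188768  0.67080291  1.79495788 -0.30161085  1.02916945
  1.40889057]
```

View pics/w1.png

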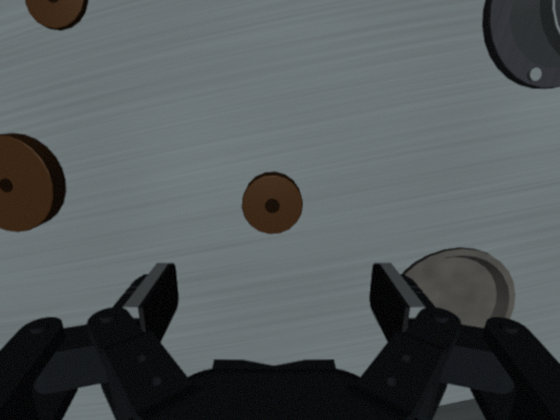

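The disc's centre dot is at (272,206) and the predicted position was (271.4,204.9), so I'll grasp it.

```bash
cat >> h.py <<'E'
def grasp(P):
    r=env.current_ee_rot()
    print("touch",env.move_linear([*P,.029],r,velocity=.12,threshold=15))
    env.gripper_to(0.0,squeeze=30)
    print("open",env.current_opening(),"F",env.current_grasp_force(),"tcp",env.current_tcp_pos())
    env.move_linear([*P,.17],r,velocity=.2)
    print("lifted",env.current_opening(),env.current_grasp_force(),env.current_time())
E
python3 - <<'E'
from h import *
grasp(A)
env.movep([*TU,.15],down(0,1)); c=snap("wrist","pics/w2.png")
print(env.current_time(),env.current_tcp_pos(),proj(c,np.array([*TU,.064])),proj(c,np.array([*TU,.012])))
E
```

```text
touch False
open 0.04867527001807813 F 30.7108211517334 tcp [ 0.670926   -0.04525406  0.02977066]
lifted 0.048594906097846925 31.029306650161743 5.7
6.7833 [0.56653272 0.19436903 0.15012676] [275.84680635 225.41065419] [275.5215158  204.27328619]
```

View pics/w2.png

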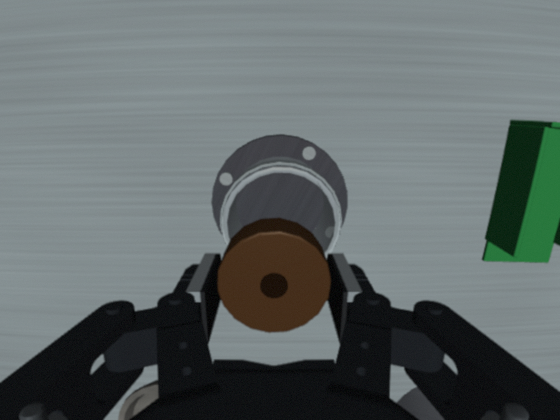

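The rim spans columns 220–342, so it lies about 3 mm further in +y than my estimate. That is well within the 10 mm clearance, so I'll use y = 0.198 and place the disc.

```bash
cat >> h.py <<'E'
TU=np.array([.5655,.198])
def place():
    env.move_linear([*TU,.093],velocity=.1,threshold=15); env.wait(.3)
    print(env.current_tcp_pos(),env.current_opening())
    env.gripper_to(.085); env.wait(.2)
    env.move_linear([*TU,.17],velocity=.2)
E
python3 - <<'E'
from h import *
env.wait(.2); place()
env.movep([*B,.16],down(0,1)); env.wait(.2)
c=snap("wrist","pics/w3.png"); s=snap("scene","pics/s2.png"); t=snap("top","pics/t2.png")
print(env.current_time(),env.current_tcp_pos(),env.current_q()[6],proj(c,np.array([*B,.02])))
g=lambda im,u,v,r=30:cv2.resize(im[v-r:v+r,u-r:u+r,::-1],(420,420),interpolation=cv2.INTER_CUBIC)
cv2.imwrite("pics/c3.png",cv2.resize(np.hstack([g(s["img"],375,170),g(t["img"],168,190)]),(800,400)))
E
```

```text
[0.56573921 0.19811716 0.09348219] 0.04878062828399954
11.4667 [ 0.46159826 -0.32592565  0.15997989] 2.4055003267686472 [272.24250856 204.05732367]
```

View pics/c3.png

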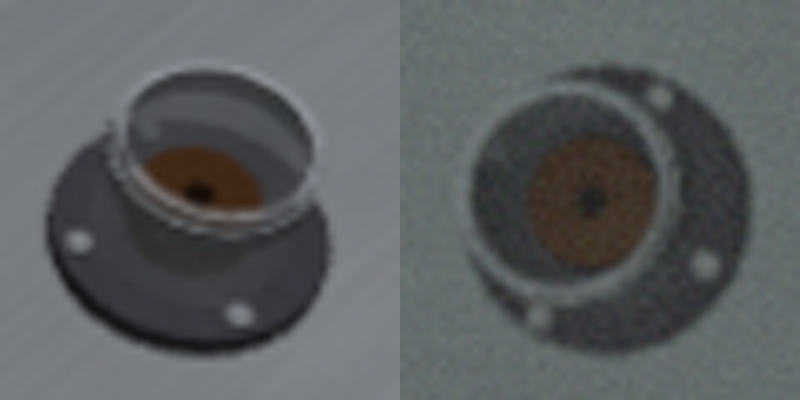

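View pics/w3.png

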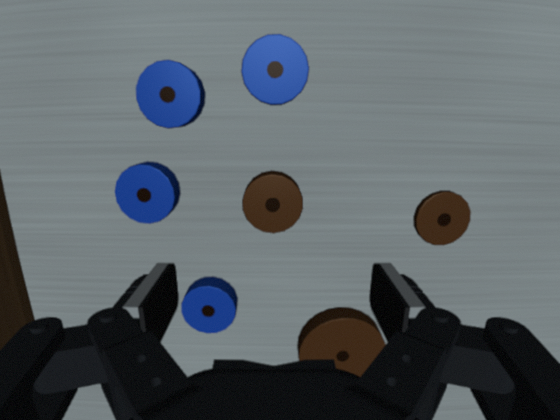

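Disc A lies flat on the tube floor. Disc B's dot is at (272,205) against a predicted (272,204), and the nearest blue disc is about 104 mm away, clear of the fingers. I'll grasp B and place it.

Run:
```python
from h import *
grasp(B)
env.movep([*TU,.17],down(0,1)); env.wait(.3); place()
env.movep([.5,-.1,.25],down(0,1)); env.wait(.3)
s=snap("scene","pics/s3.png"); t=snap("top","pics/t3.png"); print(env.current_time(),env.current_opening())
g=lambda im,u,v,r=30:cv2.resize(im[v-r:v+r,u-r:u+r,::-1],(400,400),interpolation=cv2.INTER_CUBIC)
cv2.imwrite("pics/c4.png",np.hstack([g(s["img"],375,170),g(t["img"],168,190)]))
```

```text
touch False
open 0.04886203919098237 F 30.100163519382477 tcp [ 0.46166207 -0.32620766  0.02963612]
lifted 0.04858704372964114 31.024110317230225 13.9917
[0.5656615  0.1981664  0.09337827] 0.04852270719208892
20.225 0.08509382020979216
```

View pics/c4.png

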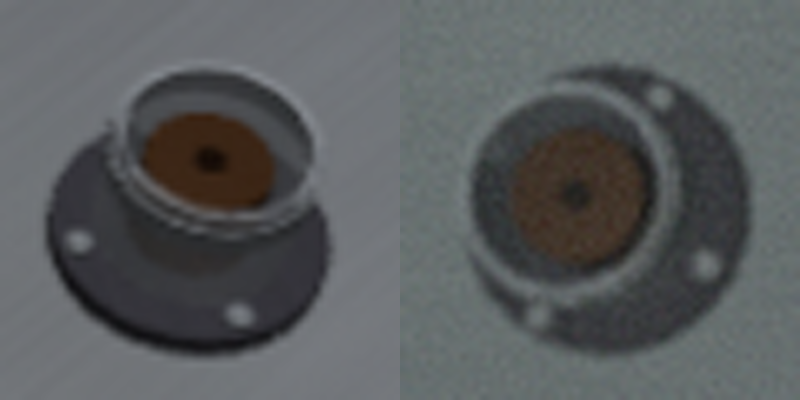

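Disc B lies flat, centred on disc A. I'll check its height by triangulation and hand in if it fits.

Run:
```python
from h import *
T=np.load("pics/t3.png.npz");S=np.load("pics/s3.png.npz")
(o1,d1),(o2,d2)=ray(T,138+175/6.667-.4,160+195/6.667-.4),ray(S,345+211/6.667-.4,140+160/6.667-.4)
l=np.linalg.lstsq(np.c_[d1,-d2],o2-o1,rcond=None)[0];p=(o1+d1*l[0]+o2+d2*l[1])/2
print(p)
if abs(p[2]-.052)<.006: print(env.hand_in())
```

```text
[0.56499635 0.19777453 0.0531899 ]
the job is handed in; nothing more can be done
None
```

Both small thick discs lie flat, one on the other, in the tube. The top of the stack measures 53 mm above the work surface, against 52 mm for the middle of the band, and I handed the job in at about 20 s.

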